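Undo the last swing bolt of a paint mixer's lid

ROBOT

A 6-joint arm with a two-finger parallel gripper is mounted at the origin on the work surface. World frame = base frame: x ahead of the robot, y to its left, z up, the work surface at z = 0. Lengths are in mm, angles in rad, forces in N, time in s.
With the tool pointing down it reaches from about 350 to 775 mm from the base axis. Payload 7.3 kg.
Tool frame: the origin (TCP) lies between the finger pads; the fingertips stand 25 mm ahead of it and the grasp point (between the pads) lies 6 mm ahead of it; z points along the fingers, y is the direction in which the jaws open and shut (so a half turn about z gives the same grasp; the last joint's range is limited). The gripper opens to 92 mm and grips with 3 to 60 N. Pads are 19 mm wide; open, the fingers measure 130 mm over their backs; the gripper's body (75 mm by 190 mm) begins 47 mm behind the grasp point.
Start: joints at [1.157, 0.342, 1.524, -0, 1.275, -0.146], TCP at [138.904, 506.308, 251.741] pointing down, gripper open.
Joint ranges: [-2.53, 2.53], [-0.77, 2.02], [0.04, 2.7], [-1, 4.14], [0.28, 2.66], [-3.11, 3.11]. Speed limits (rad/s): [2.57, 2.57, 3.14, 3.14, 3.14, 3.14].

INTERFACE

Orientations are given as [roll, pitch, yaw] about the fixed x, y, z axes, in that order (R = Rz(yaw) Ry(pitch) Rx(roll)).
In Python, from plant import get_obs, capture, calibration, close_job gives the robot as it stands. The module is installed in compiled form; this text tells all that it offers.
- The arm moves only by the shell command python3 -m jog 'ROWS'. ROWS is JSON, one flat list of numbers, 5 for each row, row after row: the closure, from 0 (fully open) to 1 (shut), then the shift along the tool's x, y, z in mm, then the turn about the tool's z in degrees. In form: [fingers, tx, ty, tz, yaw, fingers, tx, ty, tz, yaw, ...]. A call has 1 to 5 rows; each row shifts and turns the pose as measured when the row begins, along the tool's axes as they then stand; what a row does not reach is not made up. A row lasts 1/10 s, in which the tool goes at most 50 mm and 8.59 degrees, less where a joint would pass 70% of its speed; a pose out of reach is approached as far as the arm can. A call is refused whole if a number of a shift passes 50 or a number of a turn 8.59, either way. A call with a gripper value outside its range is refused whole. The fingers move at their own pace and stop on an object; the grip force is fixed at half the most. Time passes only in rows, so rows that do not move let the fingers close. It gives the time, the measured TCP pose, the force and the opening at its end, in the units of the state.
- get_obs(): the state, without advancing time (a new reading comes with each control period).
- capture(name): name is "scene" or "top"; returns (picture, depth): 400x640x3 uint8, red, green, blue; 400x640 float32, mm along the optical axis (not along the pixel's ray), 0 where there is no reading.
- calibration(name): a dict with "fovy" (degrees; the focal length in pixels is half the picture's height over the tangent of half this angle, whatever the lens; pixels are square), "cx", "cy" (the principal point, pixels), "k1" (the pictures are not rectified: a ray, as slopes to the right and down, at radius r is drawn at 1 + k1 r^2 times it, then the intrinsics apply), "R" (3x3) and "t" (3): a world point X has camera coordinates R X + t. Camera axes: x right, y down, z forward; pixel columns grow to the right and rows downward; lengths in mm; the calibration is good to about 2 mm. A picture is of the moment at which its call begins. calibration takes no time and is no camera call.
- close_job(): hands the job in, once; it reports no verdict.
The state is a dict: "time": time; "joint_positions": joint angles; "dq": joint speeds; "tau": joint torques, N m; "tool_pos": TCP position; "tcp_rot": TCP orientation; "contact_force": force on the tool from outside, world axes, zero at the start; "moment": the same for the moment, N m; "grip_width": finger opening in mm.
Only numpy, scipy, OpenCV 4.12 (cv2) and the standard library are available. Lean on these libraries where they do the work, as an engineer would, in place of code of your own. Each camera call takes 0.05 s, during which the arm holds its last target.

TASK

The tumbling paint mixer is parked with its drum tipped towards the robot, and two of its three lid bolts are already undone. Undo the last one, at the top of the lid: loosen its wing nut anticlockwise until the nut's collar has risen clear of the lips on the slotted lug, then swing the eyebolt out of the slot, away from the lid, and lay it right back on its stop so that the lid can come off. Let go of it, and leave the other things on the bench where they stand.

Things in the scene. Friction and masses are not known exactly. Their poses are not given: they have to be found in the camera images.
- mixer: Mixer, fixed: grey base 240 x 470 mm, 20 mm high; fork arms 36 mm wide, 187 mm high at y = +-147 mm; gear motor beyond the +y arm, to 200 mm high; between the arms a steel drum, 140 mm diameter, its level shaft 160 mm above the bench. Origin on the bench below the drum's middle; z up, y along the shaft. The drum is locked, its lid facing up and leaning 30 degrees towards -x.
- drum: The locked drum. Origin at its middle, on the shaft; z is the lid's normal, x points up the slope of the lid, y along the shaft. The lid, 162 mm diameter, is 50 to 61 mm along z, with a bar handle up to 85 mm. Three slotted lugs on its edge, 93 mm from the axis: the one at +x, the highest, is still closed; the bolts of the other two, at +-120 degrees, hang open down the sides.
- bolt_hinge (a point): Hinge pin of the closed eyebolt, fixed on the drum wall 93 mm from the drum's axis; same axes as drum: z is the direction in which the closed bolt points from the pin, y is the pin, x points outwards, away from the lid. The lug's face, where the nut's collar sits when tight, is 75 mm from the pin along z. The open swung bolt with its nut reaches 130 mm from the pin.
- lug_face (a point): Middle of the closed lug's upper face, on the bolt's axis; same axes as drum. The lug is 41 mm wide (y) and reaches 16 mm outwards (x) of the bolt's axis. Its slot, 14 mm wide, is open outwards; at its outer end two lips 3 mm high and 3 mm thick (x = 13 to 16 mm) keep the nut's collar in until it has been raised over them.
- eyebolt (a joint): Swing of the eyebolt (steel, 12 mm thick) about its pin, rad: 0 in the slot; positive swings the nut outwards, a turn about +y of bolt_hinge; 2.0 lying right back on its stop. It is upright at 0.52. Light pin friction (0.012 N m): let go beyond about 0.7 it drops back to its stop by itself, let go before 0.4 it falls back to the lid.
- wing_nut (a joint): Turn of the wing nut on its bolt, rad: 0 tight; positive loosens (anticlockwise seen from above the lid); at most 5.5, where the thread's upset end keeps it on the bolt. Starts between 0 and 0.7. The steep two-start thread lifts it 8 mm a turn (1.27 mm per rad); the collar is level with the lips' tops at 2.4 and swings freely over them from about 3.2. Turning takes about 0.08 N m; it stays where it is left.
- nut_wings (a point): Middle of the brass wing nut's blade, on the bolt's axis, 34 mm above the collar's underside; moves with the nut: z along the bolt, y along the wings, x across the blade. Collar 24 mm diameter, hub 20 mm diameter to 14 mm up, then one flat blade 12 mm thick, 72 mm from wing end to wing end, 40 mm high in the middle and 47 mm at the wings. At wing_nut = 0 the wings lie along y of drum.
- trainer: Bystander: a white trainer, 280 x 92 mm, 105 mm high. Origin at its underside's centre, toe along x.
- jar_a: Bystander: paint jar with white cap, 64 mm diameter, 70 mm high, to the right of the mixer. Origin at its underside's centre.
- jar_b: Bystander: the same kind of jar, behind the mixer. Origin at its underside's centre.
- paint_bottle: Bystander: paint bottle, 52 mm diameter, 140 mm high, behind the mixer. Origin at its underside's centre.
- tape_roll: Bystander: roll of masking tape lying flat, 100 mm diameter, 36 mm high, to the right of the mixer. Origin at its underside's centre.
- brush_cup: Bystander: white cup with four brushes, 80 mm diameter, 215 mm high. Origin at its underside's centre.
- sprayer: Bystander: clear spray bottle, 72 mm diameter, 181 mm high. Origin at its underside's centre.

How it is judged (in metres and radians):
On the way, in this order (a step that is already met when the one before it is completed fails the run):
1. the wing nut is backed off with the bolt still in its slot (value of joint wing_nut above 2 rad and value of joint eyebolt below 0.15 rad).
2. the eyebolt is swung out of the slot and lies back (value of joint eyebolt above 1.7 rad), for 0.2 s.
At the end, for the whole second after the job is handed in: The eyebolt lies back near its stop (joint eyebolt above 1.7 rad of 2.0) and at rest, the nut still loose on it (above 1.5 rad); no bystander has moved more than 30 mm at any time (value of joint eyebolt above 1.7 rad and value of joint wing_nut above 1.5 rad and velocity of joint eyebolt between -0.1 and 0.1 rad/s); the robot touches nothing.
It fails at once if one of the bystanders is pushed more than 30 mm from its place (distance of any of trainer, jar_a, jar_b, paint_bottle, tape_roll, brush_cup, sprayer from where it was at the start of the episode above 0.03 m).
It fails at once if the bolt is wrenched out over the lips with the nut still tight (value of joint eyebolt above 0.3 rad and value of joint wing_nut below 1.5 rad).
It also fails if it takes over 67 s, if anything falls off the work surface, if the arm or the gripper's body presses on something with over 40 N, if the wrist force passes 120 N, or if a joint passes its speed limit or range.

## Working session

There is one attempt and no reset: what is moved stays moved. The work goes in short steps, Python scripts to look and compute and a shell command to move; the robot and the scene stay as the last step left them, time stands still between calls to the robot, and variables do not carry over. Pictures are saved under pics/ and viewed, and the job is handed in when it is done.

```bash
mkdir -p pics; ls
python3 - <<'E'
from plant import *
import cv2,numpy as np
for n in ("scene","top"):
    p,d=capture(n); cv2.imwrite(f"pics/{n}0.png",p[:,:,::-1]); np.save(f"{n}0.npy",d)
    c=calibration(n); print(n,c)
print(get_obs())
E
```

```text
pics
scene {'fovy': 47.49610900313755, 'cx': 323.8372594775094, 'cy': 201.526526353537, 'k1': 0.01402111893841592, 'R': array([[-0.51360453,  0.85802293, -0.00265413],
       [ 0.73791142,  0.44012423, -0.51164187],
       [-0.43783231, -0.26474009, -0.85919471]]), 't': array([ 300.37142721, -337.31256211, 1597.78568996])}
top {'fovy': 47.55859436282058, 'cx': 325.1855457350758, 'cy': 202.01128256963364, 'k1': -0.04335655098590188, 'R': array([[-0.00969665, -0.99994629, -0.00365917],
       [-0.97958537,  0.01023389, -0.20076795],
       [ 0.20079462,  0.00163769, -0.97963199]]), 't': array([ -19.26703469,  599.35573452, 1285.47819318])}
{'time': 0.1, 'joint_positions': array([ 1.15697988e+00,  3.42631972e-01,  1.52488783e+00,  2.41659116e-05,
        1.27544125e+00, -1.45970890e-01]), 'dq': array([-0.00196658, -0.00232255, -0.00280406,  0.00090543,  0.00204424,
        0.00054615]), 'tau': array([ 1.97992624e-03, -4.32007241e+01, -2.44697696e+01,  7.17865932e-02,
        5.26142854e-02, -7.31180671e-05]), 'tool_pos': array([138.76830993, 505.99038831, 251.13714079]), 'tcp_rot': array([-3.14024217e+00, -2.21902371e-04,  2.87373990e+00]), 'contact_force': array([-0.34063325, -0.75212388, -1.70653907]), 'moment': array([-0.03044088, -0.00465143, -0.00064312]), 'grip_width': 91.5985382508652}
```

View pics/scene0.png

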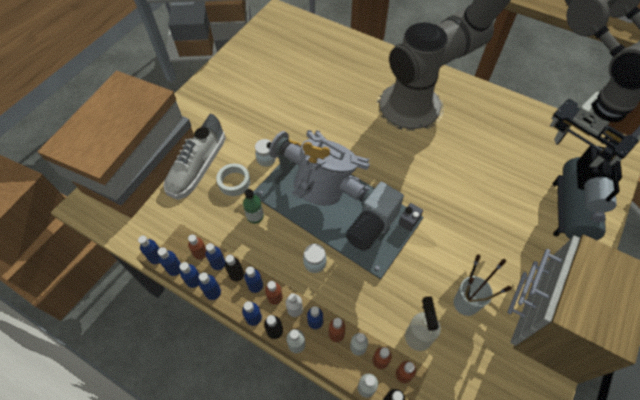

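View pics/top0.png

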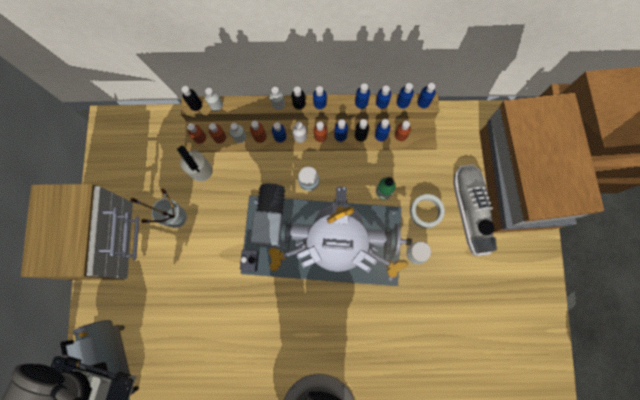

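```bash
cat > h.py <<'E'
from plant import *
import cv2,numpy as np
def K(c): f=200/np.tan(np.radians(c['fovy']/2)); return f
def unproj(n,uv,d):
    c=calibration(n);f=K(c);uv=np.atleast_2d(uv).astype(float)
    q=np.stack([(uv[:,0]-c['cx'])/f,(uv[:,1]-c['cy'])/f],1);s=q.copy()
    for _ in range(20): s=q/(1+c['k1']*(s**2).sum(1,keepdims=True))
    X=np.c_[s,np.ones(len(s))]*np.ravel(d)[:,None]
    return (X-c['t'])@c['R']
def proj(n,P):
    c=calibration(n);f=K(c);X=np.atleast_2d(P)@c['R'].T+c['t'];s=X[:,:2]/X[:,2:]
    s=s*(1+c['k1']*(s**2).sum(1,keepdims=True)); return s*f+[c['cx'],c['cy']]
def cloud(n,d):
    v,u=np.mgrid[:400,:640]; return unproj(n,np.c_[u.ravel(),v.ravel()],d.ravel()).reshape(400,640,3)
E
python3 - <<'E'
from h import *
for n,(u0,u1,v0,v1) in (("top",(235,415,175,290)),("scene",(240,430,115,275))):
    p=cv2.imread(f"pics/{n}0.png");d=np.load(f"{n}0.npy");C=cloud(n,d)
    cv2.imwrite(f"pics/{n}0c.png",cv2.resize(p[v0:v1,u0:u1],None,fx=4 if n=="top" else 3.5,fy=4 if n=="top" else 3.5,interpolation=cv2.INTER_CUBIC))
    hsv=cv2.cvtColor(p,cv2.COLOR_BGR2HSV)
    m=(hsv[...,0]>12)&(hsv[...,0]<24)&(hsv[...,1]>150)&(C[...,2]>60)&(d>0)
    k,l,s,c=cv2.connectedComponentsWithStats(m.astype(np.uint8))
    for i in range(1,k):
        if s[i,4]>12:
            q=C[l==i]; print(n,s[i],c[i],np.median(q,0).round(1),q[:,2].max(),q[:,2].min())
    # base plate: z 12..28
    b=(abs(C[...,2]-20)<7)&(d>0)&(hsv[...,1]<80)&(hsv[...,2]<130)
    bb=np.zeros_like(b);bb[v0:v1,u0:u1]=b[v0:v1,u0:u1]
    q=C[bb][:,:2].astype(np.float32);print(len(q),cv2.minAreaRect(q))
E
```

```text
top [564  93   7   6  17] [566.52941176  94.82352941] [ 860.8 -692.8  230.3] 232.23995807878399 224.06873338761207
top [558 101  17  13  44] [567.         106.79545455] [ 823.5 -690.9  229.7] 233.8668908449159 225.6719863688346
top [502 102   5   6  14] [504.21428571 104.5       ] [ 833.8 -517.2  227.4] 234.23277126373057 218.15980113930618
top [552 102   9   5  15] [556.46666667 104.4       ] [ 830.5 -663.5  229.4] 233.52275749723623 225.35963729929986
top [502 108   6   7  13] [504.         110.30769231] [ 817.5 -517.9  217.5] 229.8149123739247 209.13137542983077
top [563 108  18  20  72] [572.84722222 116.84722222] [ 796.5 -703.   229.9] 235.7548754663949 225.82044602186065
top [511 111   6   7  14] [513.5        113.85714286] [ 803.4 -539.2  230.9] 233.72713555665052 226.59851527440108
top [504 112  10  18  62] [508.08064516 120.9516129 ] [ 785.1 -522.6  228.1] 235.18114718624955 206.07536763595223
top [543 116   6  10  24] [545.29166667 120.83333333] [ 781.7 -623.2  231. ] 234.57938999940959 225.6799638733305
top [507 126  13  16  43] [512.95348837 132.76744186] [ 751.4 -531.8  
[... 5396 characters left out ...]
 -221.5   91.9] 112.40383670391998 63.819585784209835
top [ 79 333   8   3  19] [ 82.47368421 333.84210526] [229.6 623.5 148.5] 152.7533466479831 136.22148214801652
4781 ((522.1712036132812, -36.648101806640625), (510.27685546875, 301.2490234375), 85.13136291503906)
scene [609 133  11   8  19] [614.78947368 136.68421053] [133.6 559.7 322.1] 325.3425353023817 317.4749369729182
scene [304 143  25  14  75] [317.41333333 149.21333333] [519.9 -53.9 296.4] 315.2544262388381 279.0856774651771
scene [306 150   9  12  32] [310.9375  155.15625] [535.  -65.4 283.1] 294.6001596981891 271.7840523733525
5860 ((428.1996154785156, -39.58251953125), (582.6597900390625, 622.0917358398438), 30.809350967407227)
```

```bash
ls pics
```

```text
scene0.png
scene0c.png
top0.png
top0c.png
```

View pics/top0c.png

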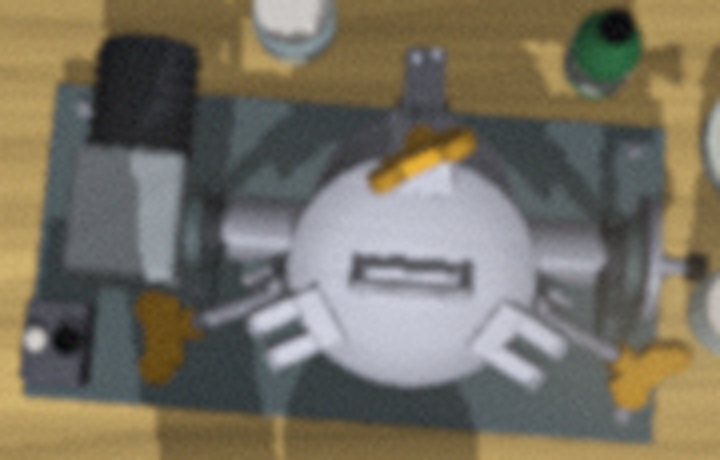

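View pics/scene0c.png

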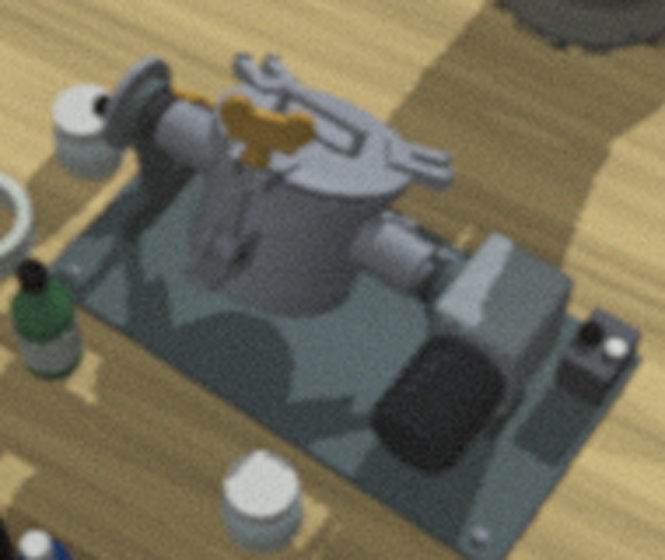

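```bash
cat >> h.py <<'E'
def Rz(a): return np.array([[np.cos(a),-np.sin(a),0],[np.sin(a),np.cos(a),0],[0,0,1]])
def Ry(a): return np.array([[np.cos(a),0,np.sin(a)],[0,1,0],[-np.sin(a),0,np.cos(a)]])
def frames(x,y,yaw):
    M=Rz(yaw); D=M@Ry(-np.pi/6); o=np.array([x,y,160.]); return M,D,o
E
python3 - <<'E'
from h import *
from scipy.optimize import least_squares
c=np.array([[120,235,20],[120,-235,20],[-120,-235,20],[-120,235,20.]])
ob={"top":([0,1,2,3],np.array([[60,88],[662,128],[652,440],[25,393]])/4+[235,175]),
    "scene":([1,3],np.array([[50,255],[640,357]])/3.5+[240,115])}
def res(p,which):
    P=c@Rz(p[2]).T+[p[0],p[1],0]
    return np.concatenate([(proj(n,P[ob[n][0]])-ob[n][1]).ravel() for n in which])
for w in (["top"],["scene"],["top","scene"]):
    r=least_squares(res,[500,-40,0],args=(w,)); print(w,r.x,res(r.x,w).round(1))
p=r.x
M,D,o=frames(*p)
# lid plane from depth
for n in("top","scene"):
    d=np.load(f"{n}0.npy");C=cloud(n,d)
    L=(C-o)@D; r=np.hypot(L[...,0],L[...,1])
    m=(r<74)&(abs(L[...,2]-61)<12)&(d>0)
    m&=~((abs(L[...,1])<50)&(abs(L[...,0])<22))
    q=C[m]; 
    for _ in range(3):
        cc=np.median(q,0);u,s,vt=np.linalg.svd(q-q.mean(0));nn=vt[2]*np.sign(vt[2][2]);e=(q-q.mean(0))@nn;q=q[abs(e)<4]
    print(n,len(q),"normal",nn, "exp",D[:,2],"height",np.median((q-o)@D[:,2]),e.std())
    big=(abs(L[...,2]-61)<6)&(d>0)&(r<83)
    print("lid ctr local",[ (np.percentile(L[big][:,i],1)+np.percentile(L[big][:,i],99))/2 for i in(0,1)], [np.percentile(L[big][:,i],[1,99]) for i in (0,1)])
    # nut
    hsv=cv2.cvtColor(cv2.imread(f"pics/{n}0.png"),cv2.COLOR_BGR2HSV)
    b=(hsv[...,0]>12)&(hsv[...,0]<26)&(hsv[...,1]>110)&(d>0)&(np.abs(L[...,0]-93)<45)&(abs(L[...,1])<45)&(L[...,2]>64)&(L[...,2]<125)
    q=L[b]; print("nut",len(q),np.median(q,0),np.percentile(q,2,axis=0),np.percentile(q,98,axis=0)); 
    top=q[q[:,2]>95]; rr=cv2.minAreaRect(q[:,:2].astype(np.float32));print(rr)
np.save("pose.npy",p)
# overlay
for n,(u0,u1,v0,v1) in (("top",(235,415,175,290)),("scene",(240,430,115,275))):
    img=cv2.imread(f"pics/{n}0.png");s=4
    img=cv2.resize(img[v0:v1,u0:u1],None,fx=s,fy=s,interpolation=cv2.INTER_CUBIC)
    t=np.linspace(0,2*np.pi,90)
    def dr(P,col):
        q=((proj(n,P)-[u0,v0]+.5)*s).astype(int);cv2.polylines(img,[q.reshape(-1,1,2)],True,col,1)
    dr(c@M.T+[p[0],p[1],0],(0,0,255))
    dr(np.c_[81*np.cos(t),81*np.sin(t),61+0*t]@D.T+o,(0,255,0))
    for th in(0,.35,.7):
        l=np.array([[-6,-36],[6,-36],[6,36],[-6,36]])@np.array([[np.cos(th),np.sin(th)],[-np.sin(th),np.cos(th)]])
        dr(np.c_[l+[93,0],np.full(4,61+47-0+th*1.27)]@D.T+o,(255,0,int(th*360)))
    cv2.imwrite(f"pics/{n}_ov.png",img)
E
```

```text
['top'] [ 4.91371301e+02 -1.52430166e+01 -8.11042896e-02] [-1.2 -1.4  1.3 -0.8  0.7  0.8 -0.8  1.1]
['scene'] [ 4.82081997e+02 -1.58273145e+01 -1.34357193e-01] [-1.6 -0.6  1.6  0.2]
['top', 'scene'] [ 4.88699420e+02 -1.48387288e+01 -9.55800151e-02] [-0.7 -1.6  1.8  1.2 -0.1  2.9 -1.5  0.8 -3.5  3.9  1.2 -1. ]
top 1011 normal [-0.49263267  0.03522777  0.86952404] exp [-0.49771785  0.04771728  0.8660254 ] height 58.918665753371755 1.965302636220997
lid ctr local [np.float64(1.6651136902263204), np.float64(-13.302789224555617)] [array([-63.47206862,  66.802296  ]), array([-77.05777253,  50.45219408])]
nut 108 [ 93.55209462 -33.49559223  99.76169581] [ 80.60151981 -44.47565919  66.4323666 ] [106.93746398 -15.86749907 110.52666857]
((91.634033203125, -32.457157135009766), (14.119085311889648, 38.80768966674805), 42.98671340942383)
scene 398 normal [-0.4788842   0.04807396  0.87656079] exp [-0.49771785  0.04771728  0.8660254 ] height 59.06529858615423 1.89659806390345
lid ctr local [np.float64(4.014765155238393), np.float64(-11.868324043317223)] [array([-67.80741781,  75.83694812]), array([-76.93030666,  53.19365858])]
nut 173 [ 95.56030084 -33.58163465  92.68953324] [ 84.56184635 -44.4241867   67.4829122 ] [107.32495972 -14.97502518 109.86130829]
((93.52622985839844, -30.4856014251709), (14.243054389953613, 38.2564697265625), 34.32392501831055)
```

```bash
cat > fit.py <<'E'
from h import *
from scipy.optimize import least_squares
import sys
x,y,yaw=map(float,sys.argv[1:4])
M,D,o=frames(x,y,yaw)
for n in("top","scene"):
    d=np.load(f"{n}0.npy");C=cloud(n,d);L=(C-o)@D
    img=cv2.imread(f"pics/{n}0.png")
    hsv=cv2.cvtColor(img,cv2.COLOR_BGR2HSV)
    b=(hsv[...,0]>12)&(hsv[...,0]<26)&(hsv[...,1]>110)&(d>0)&(np.abs(L[...,0]-93)<45)&(abs(L[...,1])<48)&(L[...,2]>64)&(L[...,2]<125)
    q=L[b]; print(n,"nut",len(q),np.median(q,0),np.percentile(q,2,axis=0),np.percentile(q,98,axis=0),cv2.minAreaRect(q[:,:2].astype(np.float32)))
    lid=(abs(L[...,2]-60)<7)&(d>0)&(np.hypot(L[...,0],L[...,1])<110)&~b
    q=L[lid];print("lid",np.percentile(q[abs(q[:,0])<30][:,1],[1,99]),"x",np.percentile(q[abs(q[:,1])<30][:,0],[1,99]),"z",np.median(q[:,2]))
    hd=(L[...,2]>75)&(L[...,2]<100)&(np.hypot(L[...,0],L[...,1])<55);q=L[hd];print("handle",len(q),np.median(q,0),cv2.minAreaRect(q[:,:2].astype(np.float32)))
    (u0,u1,v0,v1)=(235,415,175,290) if n=="top" else (240,430,115,275)
    s=4
    img=cv2.resize(img[v0:v1,u0:u1],None,fx=s,fy=s,interpolation=cv2.INTER_CUBIC)
    t=np.linspace(0,2*np.pi,90)
    def dr(P,col,cl=True):
        q=((proj(n,P)-[u0,v0]+.5)*s).astype(int);cv2.polylines(img,[q.reshape(-1,1,2)],cl,col,1)
    dr(np.c_[81*np.cos(t),81*np.sin(t),61+0*t]@D.T+o,(0,255,0))
    dr(np.array([[0,-147,0],[0,147,0.]])@D.T+o,(0,255,255))
    for a in (2*np.pi/3,-2*np.pi/3,0):
        l=np.array([[60,-20.5],[109,-20.5],[109,20.5],[60,20.5]])
        dr((np.c_[l,np.full(4,66.)]@Rz(a).T)@D.T+o,(0,255,255))
    th=float(sys.argv[4])
    l=np.array([[-6,-36],[6,-36],[6,36],[-6,36]])@np.array([[np.cos(th),np.sin(th)],[-np.sin(th),np.cos(th)]])
    zf=float(sys.argv[5])
    for h in(14,47): dr(np.c_[l+[93,0],np.full(4,zf+h+th*1.27)]@D.T+o,(255,0,255))
    cv2.imwrite(f"pics/{n}_ov{sys.argv[6]}.png",img)
E
python3 fit.py 490 -50 -0.085 0.45 64 1
```

```text
top nut 203 [ 97.59780883  -8.44567173 103.18481938] [ 78.37502819 -36.95508271  68.74123158] [111.7068071   17.04501399 113.87846076] ((96.27151489257812, -8.44110107421875), (15.654304504394531, 66.62724304199219), 30.067628860473633)
lid [-92.35351833  73.60188321] x [-76.98984314 106.81742065] z 60.788025733587304
handle 128 [  2.53289556 -10.15432737  83.41358117] ((1.5764718055725098, -8.899162292480469), (11.646388053894043, 78.95646667480469), 1.238572597503662)
scene nut 285 [98.03783036 -6.17922285 97.42489493] [ 81.46017554 -32.22388695  70.38238165] [113.75098377  19.08075222 112.46789151] ((96.22650146484375, -7.100250244140625), (16.09075927734375, 64.75152587890625), 29.281068801879883)
lid [-94.79645477  79.04464236] x [-77.37547678 108.8656488 ] z 61.32341299712582
handle 107 [ 2.79260501 -7.16150798 82.4781994 ] ((2.885593891143799, -8.516586303710938), (10.736230850219727, 77.86246490478516), 0.3168652355670929)
```

View pics/top_ov1.png

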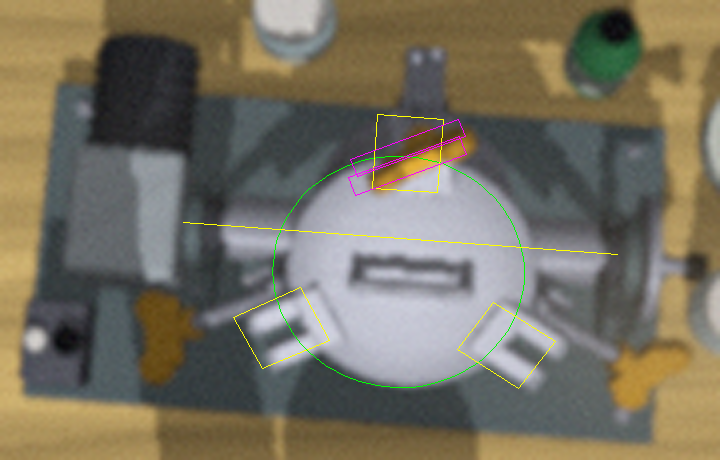

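View pics/scene_ov1.png

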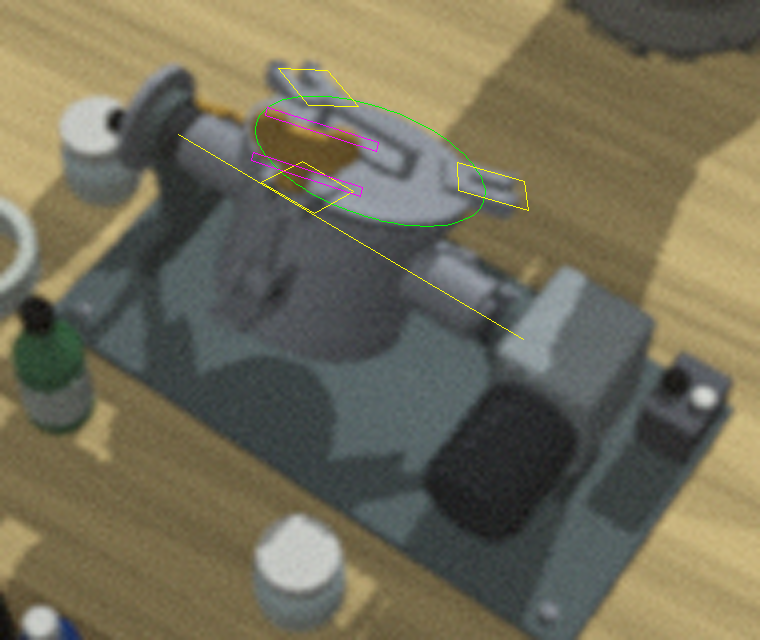

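```bash
python3 fit.py 493.5 -58.5 -0.085 0.52 66 2
```

```text
top nut 203 [ 93.95271296  -0.27350138 105.28931646] [ 74.72993232 -28.78291237  70.84572866] [108.06171122  25.21718433 115.98295784] ((92.62641143798828, -0.2689208984375), (15.654306411743164, 66.62725830078125), 30.06763458251953)
lid [-79.82508838  78.01605799] x [-80.69559445 103.22651159] z 62.651497282520616
handle 129 [-1.06018994 -1.92212186 85.46484054] ((-2.0686240196228027, -0.7269859313964844), (11.646388053894043, 78.95646667480469), 1.2385722398757935)
scene nut 285 [94.39273449  1.99294749 99.52939202] [ 77.81507967 -24.0517166   72.48687873] [110.1058879   27.25292257 114.57238859] ((92.58140563964844, 1.0719146728515625), (16.09075927734375, 64.75151824951172), 29.281068801879883)
lid [-80.13025667  81.10514034] x [-81.11719455 106.73950808] z 62.90425036263452
handle 111 [-0.85249086  0.87296038 84.40705242] ((-0.9007487297058105, -2.0917892456054688), (10.836160659790039, 81.35118103027344), 0.018428761512041092)
```

View pics/top_ov2.png

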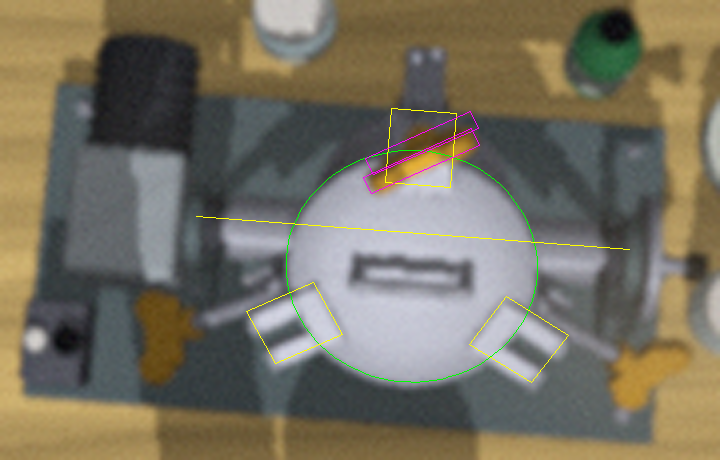

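View pics/scene_ov2.png

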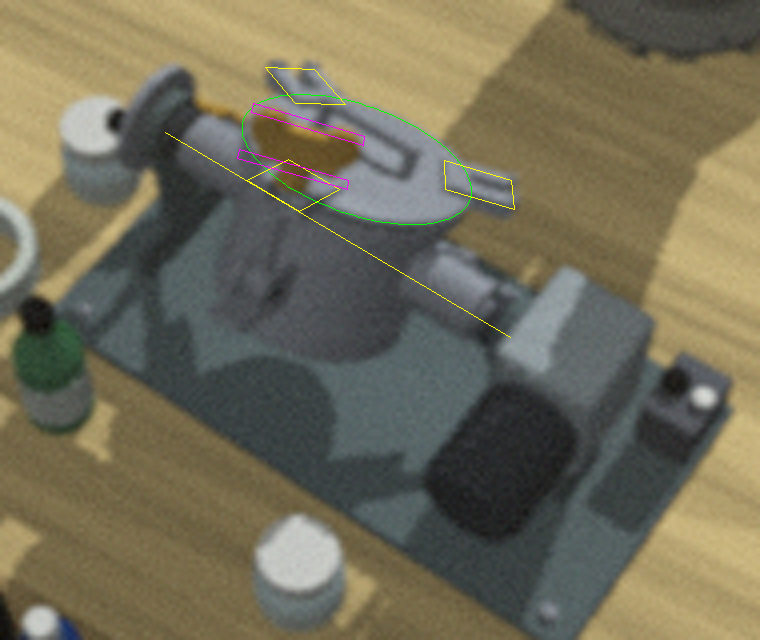

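```bash
cat >> h.py <<'E'
pose=(491.,-58.5,-0.085)
def nut(th,sw=0.,h=34):
    M,D,o=frames(*pose); hinge=o+D@np.array([93,0,66-75.])
    B=D@Ry(sw); P=hinge+B@np.array([0,0,75+1.27*th+h]); n=B@np.array([np.cos(th),np.sin(th),0])
    return P,np.arctan2(n[1],n[0])
def rem(target,psi=None):
    s=get_obs(); y=s['tcp_rot'][2]; d=np.asarray(target)-s['tool_pos']
    tx=np.cos(y)*d[0]+np.sin(y)*d[1]; ty=np.sin(y)*d[0]-np.cos(y)*d[1]
    print("t",s['time'],"pos",s['tool_pos'].round(1),"psi",round(y,3),"q1,q6",s['joint_positions'][[0,5]].round(2),"F",s['contact_force'].round(1),"w",round(s['grip_width'],1))
    print("rem tool",np.round([tx,ty,-d[2]],1), "" if psi is None else "turn deg %.1f"%np.degrees((y-psi)))
E
python3 -m jog '[0,0,0,-40,0,0,0,0,-40,0,0,0,0,-40,0,0,0,0,-40,0]'
python3 - <<'E'
from h import *
for t in (0.52,2,3.6): print(t,nut(t),nut(t)[1]+np.pi/2)
P,f=nut(.52); print(rem([P[0],P[1],400]))
E
```

```text
time: 0.5
tool_pos: [138.0, 504.0, 408.1]
tcp_rot: [-3.121, -0.003, 2.874]
contact_force: [-0.2, 1.3, -0.0]
grip_width: 91.8
0.52 (array([521.10109403, -61.0647728 , 293.67446356]), np.float64(0.499164912058456)) 2.0699612388533524
2 (array([520.16468702, -60.98498596, 295.3022449 ]), np.float64(1.8631462066807332)) 3.43394253347563
3.6 (array([519.15235511, -60.89872991, 297.06200852]), np.float64(-2.708670337946201)) -1.1378740111513044
t 0.5 pos [138.  504.  408.1] psi 2.874 q1,q6 [ 1.16 -0.15] F [-0.2  1.3 -0. ] w 91.8
rem tool [-519.1 -443.4    8.1] 
None
```

```bash
python3 -m jog '[0,-34,-29,0,0,0,-34,-29,0,0,0,-34,-29,0,0,0,-34,-29,0,0,0,-34,-29,0,0]'; python3 -m jog '[0,-34,-29,0,0,0,-34,-29,0,0,0,-34,-29,0,0,0,-34,-29,0,0,0,-34,-29,0,0]';python3 -m jog '[0,-34,-29,0,0,0,-34,-29,0,0,0,-34,-29,0,0,0,-34,-29,0,0,0,-34,-29,0,0]'
python3 - <<'E'
from h import *
P,f=nut(.52); rem([P[0],P[1],400],-1.07)
E
```

```text
time: 1.0
tool_pos: [265.6, 318.9, 414.4]
tcp_rot: [-3.133, -0.001, 2.884]
contact_force: [-0.0, 0.4, 0.1]
grip_width: 92.1
time: 1.5
tool_pos: [395.5, 126.8, 414.7]
tcp_rot: [-3.133, -0.002, 2.885]
contact_force: [-0.7, 1.9, 0.3]
grip_width: 91.9
time: 2.0
tool_pos: [526.0, -65.9, 414.3]
tcp_rot: [-3.133, -0.004, 2.884]
contact_force: [2.2, 0.1, 0.6]
grip_width: 91.7
t 2.0 pos [526.  -65.9 414.3] psi 2.884 q1,q6 [-0.26 -1.58] F [2.2 0.1 0.6] w 91.7
rem tool [ 6.   3.4 14.3] turn deg 226.5
```

```bash
for i in 1; do python3 -m jog '[0.3,0,0,0,8.5,0.5,0,0,0,8.5,0.5,0,0,0,8.5,0.5,0,0,0,8.5,0.5,0,0,0,8.5]'; python3 -m jog '[0.5,0,0,0,8.5,0.5,0,0,0,8.5,0.5,0,0,0,8.5,0.5,0,0,0,8.5,0.5,0,0,0,8.5]';python3 -m jog '[0.5,0,0,0,8.5,0.5,0,0,0,8.5,0.5,0,0,0,8.5,0.5,0,0,0,8.5,0.5,0,0,0,8.5]';python3 -m jog '[0.5,0,0,0,8.5,0.5,0,0,0,8.5,0.5,0,0,0,8.5,0.5,0,0,0,8.5,0.5,0,0,0,8.5]';python3 -m jog '[0.5,0,0,0,8.5,0.5,0,0,0,8.5,0.5,0,0,0,8.5,0.5,0,0,0,8.5,0.5,0,0,0,8.5]'; done | tail -5
python3 - <<'E'
from h import *
P,f=nut(.52); rem([P[0],P[1],330],-1.07)
E
```

```text
time: 4.5
tool_pos: [526.3, -72.5, 398.1]
tcp_rot: [3.113, 0.025, -0.871]
contact_force: [-0.2, 0.1, -0.1]
grip_width: 45.9
t 4.5 pos [526.3 -72.5 398.1] psi -0.871 q1,q6 [-0.28  2.16] F [-0.2  0.1 -0.1] w 45.9
rem tool [-12.   -3.4  68.1] turn deg 11.4
```

```bash
python3 -m jog '[0.5,-12,-3,0,8,0.5,0,0,0,3,0.5,0,0,0,0]'
python3 - <<'E'
from h import *
P,f=nut(.52); rem([P[0],P[1],308],-1.07)
for n,(u0,u1,v0,v1) in (("top",(235,415,175,290)),("scene",(240,430,85,245))):
    p,d=capture(n); cv2.imwrite(f"pics/{n}3.png",cv2.resize(p[v0:v1,u0:u1,::-1],None,fx=4,fy=4,interpolation=cv2.INTER_CUBIC))
E
```

```text
time: 4.8
tool_pos: [520.3, -61.1, 396.8]
tcp_rot: [3.106, 0.021, -1.075]
contact_force: [1.3, -0.6, -0.7]
grip_width: 45.7
t 4.8 pos [520.3 -61.1 396.8] psi -1.075 q1,q6 [-0.26  2.39] F [ 1.3 -0.6 -0.7] w 45.7
rem tool [ 0.4 -0.7 88.8] turn deg -0.3
```

View pics/top3.png

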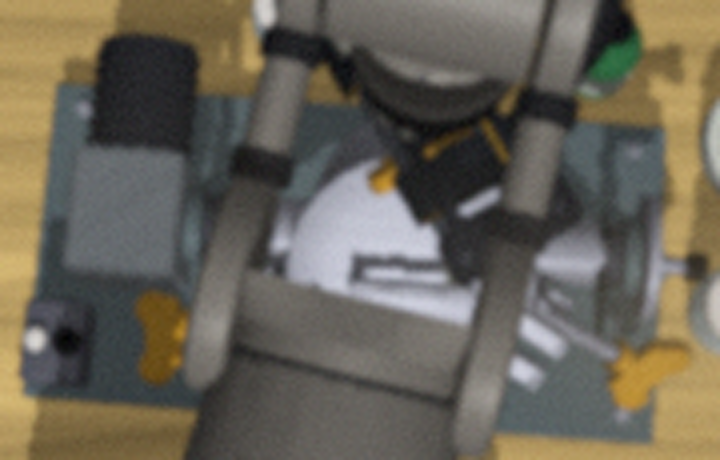

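View pics/scene3.png

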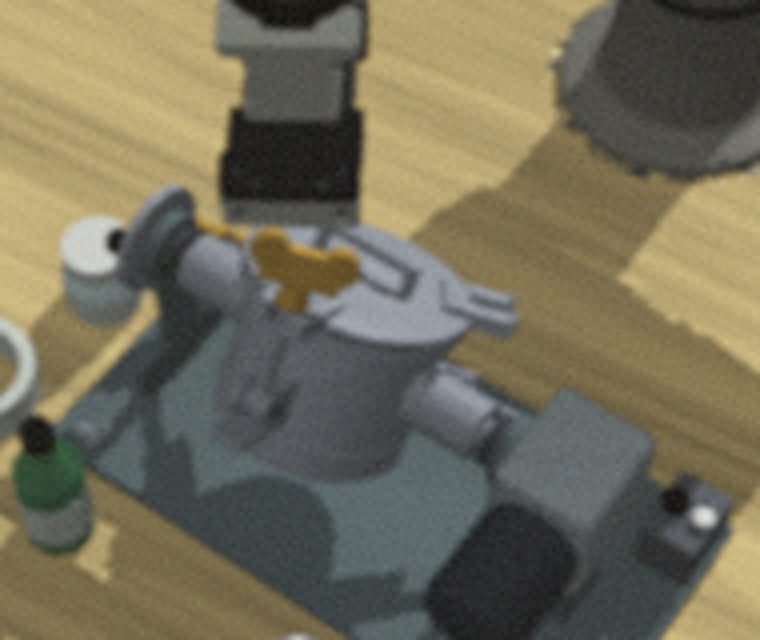

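```bash
python3 -m jog '[0.5,0,0,30,0,0.5,0,0,20,0,0.5,0,0,20,0,0.5,0,0,10,0]'
python3 - <<'E'
from h import *
P,f=nut(.52); rem([P[0],P[1],308],-1.07)
E
```

```text
time: 5.3
tool_pos: [518.1, -61.7, 315.8]
tcp_rot: [3.11, 0.018, -1.067]
contact_force: [-0.3, 0.4, 1.1]
grip_width: 46.2
t 5.3 pos [518.1 -61.7 315.8] psi -1.067 q1,q6 [-0.26  2.38] F [-0.3  0.4  1.1] w 46.2
rem tool [ 0.9 -2.9  7.8] turn deg 0.2
```

```bash
python3 -m jog '[0.5,1,-3,6,0,0.6,0,0,0,0,0.65,0,0,0,0]'
python3 - <<'E'
from h import *
P,f=nut(.52); rem([P[0],P[1],308],-1.07)
for n,(u0,u1,v0,v1) in (("scene",(240,430,85,245)),):
    p,d=capture(n); cv2.imwrite(f"pics/{n}4.png",cv2.resize(p[v0:v1,u0:u1,::-1],None,fx=4,fy=4,interpolation=cv2.INTER_CUBIC))
E
```

```text
time: 5.6
tool_pos: [521.4, -61.3, 309.1]
tcp_rot: [3.109, 0.019, -1.066]
contact_force: [0.3, -0.1, 0.7]
grip_width: 35.1
t 5.6 pos [521.4 -61.3 309.1] psi -1.066 q1,q6 [-0.26  2.38] F [ 0.3 -0.1  0.7] w 35.1
rem tool [-0.3  0.2  1.1] turn deg 0.2
```

View pics/scene4.png

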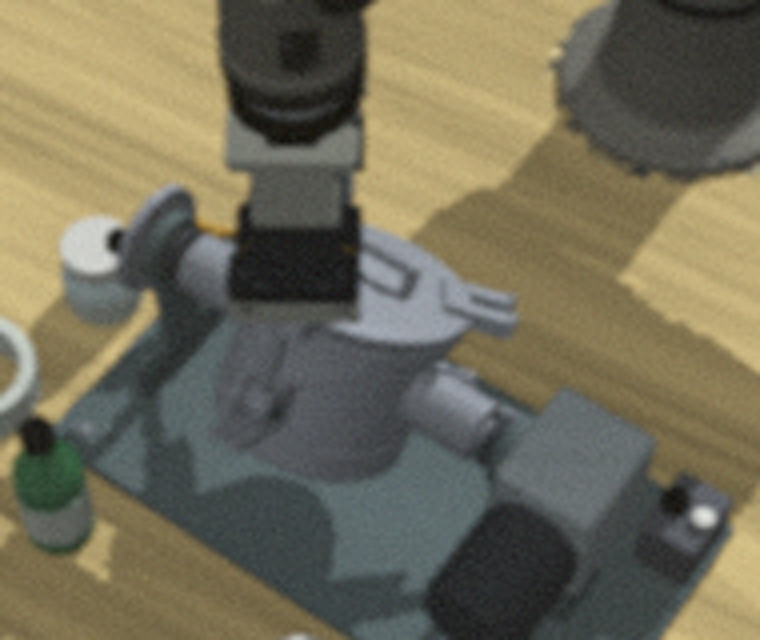

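```bash
python3 -m jog '[0.67,0,0,0,-6,0.67,0,0,0,-6,0.67,0,0,0,-6,0.67,0,0,0,-6,0.67,0,0,0,-6]'
python3 - <<'E'
from h import *
P,f=nut(.52); rem([P[0],P[1],308],-1.07);print(get_obs()['moment'])
E
```

```text
time: 6.15
tool_pos: [522.4, -61.2, 313.3]
tcp_rot: [3.126, 0.028, -0.523]
contact_force: [-0.4, 1.1, 1.0]
grip_width: 30.2
t 6.15 pos [522.4 -61.2 313.3] psi -0.523 q1,q6 [-0.26  1.84] F [-0.4  1.1  1. ] w 30.2
rem tool [-1.2  0.6  5.3] turn deg 31.4
[ 0.21653121  0.33969214 -0.13623427]
```

```bash
python3 -m jog '[0.7,0,0,1.5,-6,0.7,0,0,1.5,-6,0.7,0,0,1.5,-6,0.7,0,0,1,-6,0.7,0,0,1,-6]'
python3 - <<'E'
from h import *
P,f=nut(.9); rem([P[0],P[1],308],-1.07);print(get_obs()['moment'])
E
```

```text
time: 6.65
tool_pos: [522.8, -61.6, 313.5]
tcp_rot: [3.139, 0.024, 0.023]
contact_force: [-2.8, 0.1, 2.0]
grip_width: 27.5
t 6.65 pos [522.8 -61.6 313.5] psi 0.023 q1,q6 [-0.26  1.29] F [-2.8  0.1  2. ] w 27.5
rem tool [-1.9 -0.6  5.5] turn deg 62.6
[-0.08839102  0.47008539 -0.12066829]
```

```bash
python3 -m jog '[0.7,-1,0,2,-6,0.7,-1,0,2,-6,0.7,0,0,2,-6,0.7,0,0,2,-6,0.7,0,0,1.5,-6]'
python3 - <<'E'
from h import *
P,f=nut(1.2); rem([P[0],P[1],309],-1.07);print(get_obs()['moment'])
for n,(u0,u1,v0,v1) in (("scene",(240,430,85,245)),("top",(280,380,175,260))):
    p,d=capture(n); cv2.imwrite(f"pics/{n}5.png",cv2.resize(p[v0:v1,u0:u1,::-1],None,fx=4,fy=4,interpolation=cv2.INTER_CUBIC))
E
```

```text
time: 7.15
tool_pos: [521.1, -61.8, 309.7]
tcp_rot: [-3.137, 0.016, 0.569]
contact_force: [-2.9, 0.2, 4.3]
grip_width: 27.5
t 7.15 pos [521.1 -61.8 309.7] psi 0.569 q1,q6 [-0.26  0.74] F [-2.9  0.2  4.3] w 27.5
rem tool [ 0.  -0.9  0.7] turn deg 93.9
[-0.02719555  0.61438016 -0.0791764 ]
```

View pics/scene5.png

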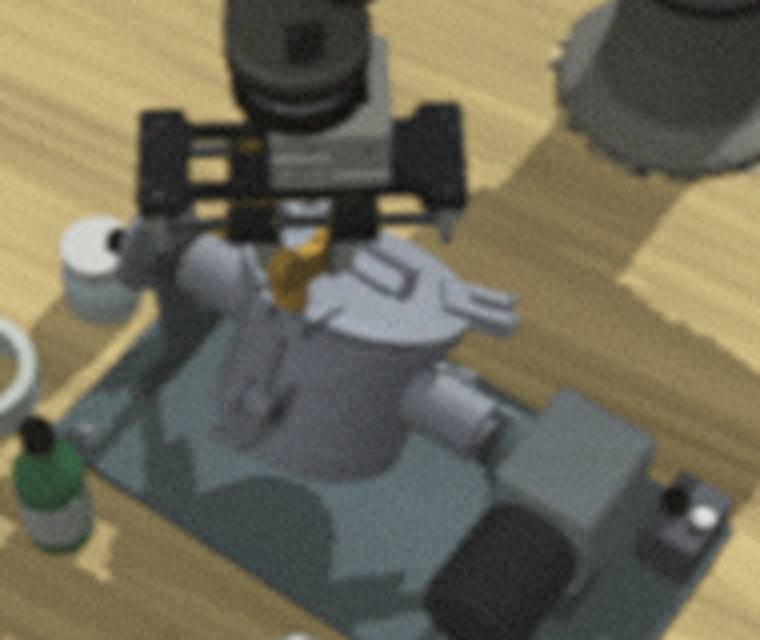

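View pics/top5.png

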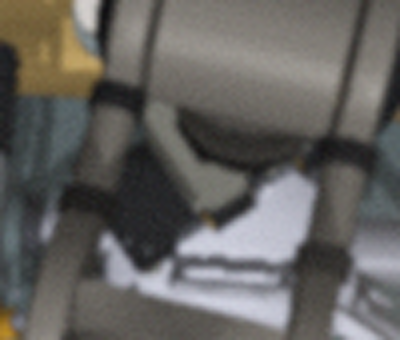

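```bash
python3 -m jog '[0.76,0,0,1,-6,0.78,0,0,1,-6,0.78,0,0,1,-6,0.78,0,0,1,-6,0.78,0,0,1,-6]'
python3 - <<'E'
from h import *
P,f=nut(1.9); rem([P[0],P[1],310],-1.07);print(get_obs()['moment'])
E
python3 -m jog '[0.78,0,0,1,-6,0.78,0,0,1,-6,0.78,0,0,1,-6,0.78,0,0,1,-6,0.78,0,0,1,-6]'
python3 - <<'E'
from h import *
P,f=nut(2.2); rem([P[0],P[1],310],-1.07);print(get_obs()['moment'])
E
```

```text
time: 7.75
tool_pos: [521.9, -63.5, 310.7]
tcp_rot: [-3.139, 0.012, 1.09]
contact_force: [-3.1, 1.0, 4.2]
grip_width: 20.7
t 7.75 pos [521.9 -63.5 310.7] psi 1.09 q1,q6 [-0.26  0.22] F [-3.1  1.   4.2] w 20.7
rem tool [ 1.5 -2.7  0.7] turn deg 123.8
[-0.13547182  0.55506931 -0.18685285]
time: 8.25
tool_pos: [521.0, -63.3, 311.4]
tcp_rot: [-3.137, 0.011, 1.618]
contact_force: [-3.2, 3.5, 5.5]
grip_width: 20.1
t 8.25 pos [521.  -63.3 311.4] psi 1.618 q1,q6 [-0.26 -0.31] F [-3.2  3.5  5.5] w 20.1
rem tool [ 2.4 -0.9  1.4] turn deg 154.0
[ 0.24376134  0.71026349 -0.17484191]
```

```bash
python3 -m jog '[0.75,1,0,1.5,-6,0.73,1,0,1.5,-6,0.73,0,0,1,-6,0.73,0,0,1,-6,0.73,0,0,1,-6]'
python3 - <<'E'
from h import *
P,f=nut(2.8); rem([P[0],P[1],310],-1.07);print(get_obs()['moment'])
E
python3 -m jog '[0.72,0,0,1,-6,0.72,0,0,1,-6,0.72,0,0,1,-6,0.72,0,0,1,-6,0.72,0,0,1,-6]'
python3 - <<'E'
from h import *
P,f=nut(3.3); rem([P[0],P[1],310],-1.07);print(get_obs()['moment'])
for n,(u0,u1,v0,v1) in (("scene",(240,430,85,245)),("top",(280,380,175,260))):
    p,d=capture(n); cv2.imwrite(f"pics/{n}6.png",cv2.resize(p[v0:v1,u0:u1,::-1],None,fx=4,fy=4,interpolation=cv2.INTER_CUBIC))
E
```

```text
time: 8.75
tool_pos: [519.7, -59.4, 313.1]
tcp_rot: [-3.137, 0.009, 2.146]
contact_force: [-6.1, 3.8, 9.7]
grip_width: 24.9
t 8.75 pos [519.7 -59.4 313.1] psi 2.146 q1,q6 [-0.26 -0.83] F [-6.1  3.8  9.7] w 24.9
rem tool [-1.3 -0.9  3.1] turn deg 184.3
[ 0.32285021  1.05407581 -0.26099779]
time: 9.25
tool_pos: [518.3, -57.9, 316.2]
tcp_rot: [-3.136, 0.011, 2.675]
contact_force: [-3.5, 0.9, 5.4]
grip_width: 25.6
t 9.25 pos [518.3 -57.9 316.2] psi 2.675 q1,q6 [-0.25 -1.36] F [-3.5  0.9  5.4] w 25.6
rem tool [-2.3 -2.2  6.2] turn deg 214.6
[-0.01826552  0.51414882 -0.15653217]
```

View pics/scene6.png

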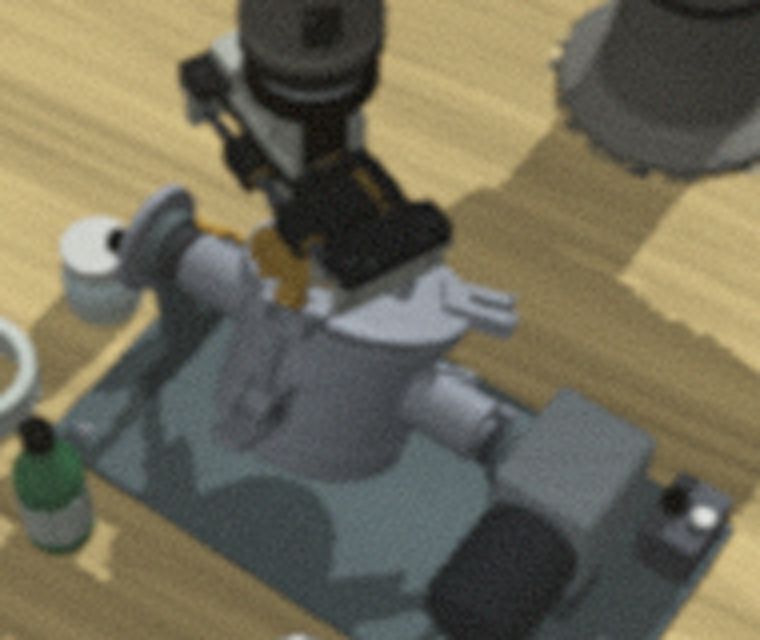

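View pics/top6.png

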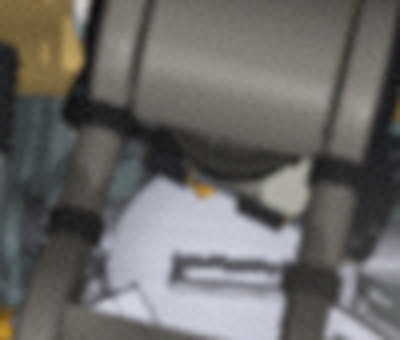

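```bash
python3 -m jog '[0.70,-1,-1,2.5,-6,0.70,-1,-1,2.5,-6,0.70,0,0,2.5,-6,0.70,0,0,2.5,-6,0.70,0,0,2,-6]'
python3 - <<'E'
from h import *
P,f=nut(3.6); rem([P[0],P[1],311],-1.07);print(get_obs()['moment'])
E
python3 -m jog '[0.6,0,0,0,6,0.5,0,0,0,8,0.5,0,0,-20,8,0.5,0,0,-35,0,0.5,0,0,-45,0]'; python3 -m jog '[0.5,-30,0,-45,0,0.5,-45,0,0,0,0.5,-45,0,0,0,0.5,-45,0,0,0,0.5,-45,0,0,0]'
python3 - <<'E'
from h import *
P,f=nut(3.6); rem([P[0],P[1],311],-1.07);print(get_obs()['moment'])
for n,(u0,u1,v0,v1) in (("scene",(240,430,85,245)),("top",(235,415,175,290))):
    p,d=capture(n); cv2.imwrite(f"pics/{n}7.png",cv2.resize(p[v0:v1,u0:u1,::-1],None,fx=4,fy=4,interpolation=cv2.INTER_CUBIC))
    cv2.imwrite(f"pics/{n}7f.png",p[:,:,::-1]);np.save(f"{n}7.npy",d)
E
```

```text
time: 9.85
tool_pos: [519.4, -60.8, 309.8]
tcp_rot: [-3.129, 0.012, -3.089]
contact_force: [-2.6, -1.2, 4.5]
grip_width: 27.5
t 9.85 pos [519.4 -60.8 309.8] psi -3.089 q1,q6 [-0.26 -1.88] F [-2.6 -1.2  4.5] w 27.5
rem tool [ 0.3 -0.1 -1.2] turn deg -115.7
[-0.02468675  0.43892509 -0.15861729]
time: 10.35
tool_pos: [517.6, -59.8, 407.1]
tcp_rot: [-3.134, 0.007, 2.777]
contact_force: [1.0, -0.7, 0.5]
grip_width: 45.9
time: 10.85
tool_pos: [691.3, -126.2, 467.9]
tcp_rot: [-3.137, 0.029, 2.76]
contact_force: [0.8, -1.0, 0.9]
grip_width: 45.7
t 10.85 pos [ 691.3 -126.2  467.9] psi 2.76 q1,q6 [-0.29 -1.48] F [ 0.8 -1.   0.9] w 45.7
rem tool [184.1  -3.6 156.9] turn deg 219.4
[ 0.03005518 -0.04995024  0.02187515]
```

View pics/scene7.png

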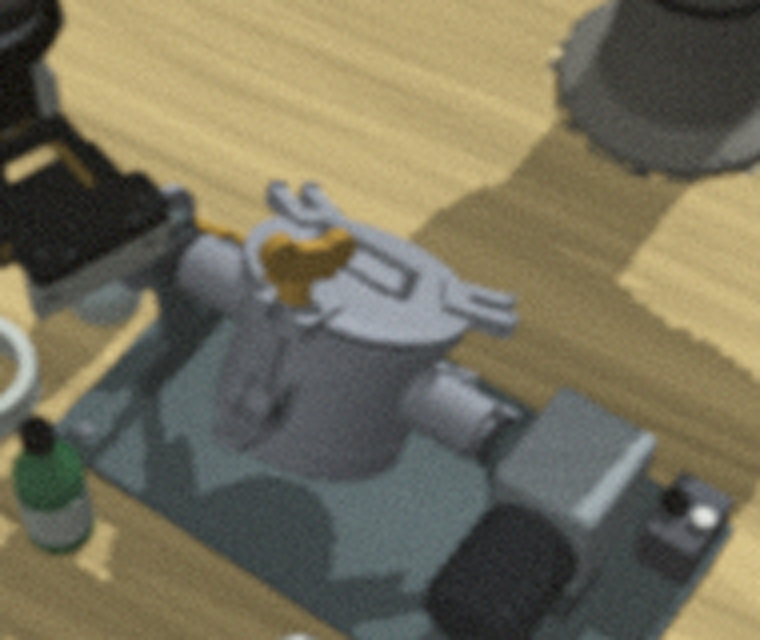

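View pics/top7.png

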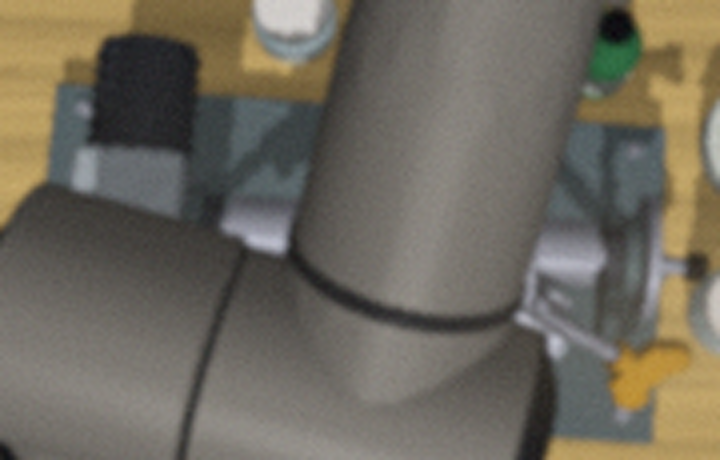

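Run:
```python
from h import *
M,D,o=frames(*pose)
for tag in("0","7"):
    n="scene";d=np.load(f"{n}{tag}.npy");C=cloud(n,d);L=(C-o)@D
    img=cv2.imread(f"pics/{n}{'0' if tag=='0' else '7f'}.png");hsv=cv2.cvtColor(img,cv2.COLOR_BGR2HSV)
    b=(hsv[...,0]>12)&(hsv[...,0]<26)&(hsv[...,1]>110)&(d>0)&(np.abs(L[...,0]-93)<45)&(abs(L[...,1])<45)&(L[...,2]>64)&(L[...,2]<125)
    q=L[b];w=q[q[:,2]>84]
    print(tag,len(q),np.median(q,0),np.percentile(q,[2,98],axis=0).round(1).tolist(),cv2.minAreaRect(w[:,:2].astype(np.float32)))
    u,s,vt=np.linalg.svd(w[:,:2]-w[:,:2].mean(0));v=vt[0];print("wing dir",v,"th mod pi",np.degrees(np.arctan2(-v[0],v[1]))%180)
```

```text
0 285 [96.54998141  2.2051917  98.28390492] [[80.0, -23.8, 71.2], [112.3, 27.5, 113.3]] ((94.05615234375, 0.7493438720703125), (15.788289070129395, 64.77495574951172), 31.548538208007812)
wing dir [-0.51414912  0.85770081] th mod pi 30.940597865254887
7 241 [ 98.09150432   2.5621352  103.43702449] [[68.3, -11.7, 75.6], [124.3, 14.2, 117.5]] ((94.64496612548828, 1.4991836547851562), (16.033924102783203, 65.90711212158203), 71.49308013916016)
wing dir [ 0.93349151 -0.35859949] th mod pi 68.98578907073586
```

```bash
python3 -m jog '[1,0,0,0,-8,1,0,0,0,-8,1,0,0,0,-1]'
python3 - <<'E'
from h import *
rem([455,-55.5,400],3.057)
E
```

```text
time: 11.25
tool_pos: [694.8, -127.5, 460.3]
tcp_rot: [-3.13, 0.021, 3.057]
contact_force: [-0.5, -0.3, -0.0]
grip_width: 26.3
t 11.25 pos [ 694.8 -127.5  460.3] psi 3.057 q1,q6 [-0.29 -1.78] F [-0.5 -0.3 -0. ] w 26.3
rem tool [245.   51.5  60.3] turn deg 0.0
```

```bash
python3 -m jog '[1,45,10,0,0,1,45,10,0,0,1,45,10,0,0,1,45,10,0,0,1,45,10,0,0]';python3 -m jog '[1,20,1,0,0,1,0,0,30,0,1,0,0,30,0]'
python3 - <<'E'
from h import *
rem([455,-55.5,300],3.057)
E
```

```text
time: 11.75
tool_pos: [491.5, -61.8, 448.9]
tcp_rot: [-3.132, 0.016, 3.031]
contact_force: [-0.4, -0.2, 0.5]
grip_width: 0.3
time: 12.05
tool_pos: [463.4, -55.4, 395.1]
tcp_rot: [-3.129, 0.034, 3.017]
contact_force: [0.2, -0.8, -0.9]
grip_width: 0.6
t 12.05 pos [463.4 -55.4 395.1] psi 3.017 q1,q6 [-0.28 -1.73] F [ 0.2 -0.8 -0.9] w 0.6
rem tool [ 8.3 -1.1 95.1] turn deg -2.3
```

```bash
python3 -m jog '[1,8,-1,10,-2,1,0,0,30,0,1,0,0,30,0,1,0,0,20,0]'
python3 - <<'E'
from h import *
rem([455,-55.5,300],3.057)
for n,(u0,u1,v0,v1) in (("scene",(240,430,85,245)),):
    p,d=capture(n); cv2.imwrite(f"pics/{n}8.png",cv2.resize(p[v0:v1,u0:u1,::-1],None,fx=4,fy=4,interpolation=cv2.INTER_CUBIC))
E
```

```text
time: 12.45
tool_pos: [451.3, -54.3, 303.5]
tcp_rot: [-3.128, 0.042, 3.033]
contact_force: [0.1, -0.0, -0.1]
grip_width: 0.5
t 12.45 pos [451.3 -54.3 303.5] psi 3.033 q1,q6 [-0.28 -1.74] F [ 0.1 -0.  -0.1] w 0.5
rem tool [-3.8 -0.8  3.5] turn deg -1.4
```

View pics/scene8.png

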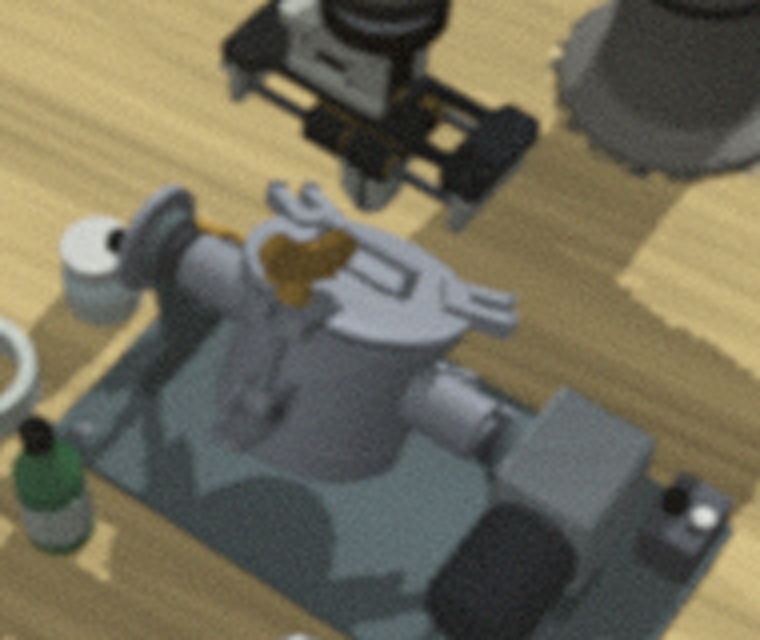

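```bash
python3 -m jog '[1,-6,0,0,-0.7,1,-6,0,0,-0.7,1,-6,0,0,0,1,-6,0,0,0,1,-6,0,-2,0]'
python3 - <<'E'
from h import *
rem([585,-66,325],3.057)
E
```

```text
time: 13.0
tool_pos: [479.8, -56.1, 308.4]
tcp_rot: [-3.127, 0.04, 3.052]
contact_force: [-12.7, 1.1, 10.2]
grip_width: 0.6
t 13.0 pos [479.8 -56.1 308.4] psi 3.052 q1,q6 [-0.27 -1.75] F [-12.7   1.1  10.2] w 0.6
rem tool [-105.7   -0.4  -16.6] turn deg -0.3
```

```bash
python3 -m jog '[1,-4,0,-4,0,1,-4,0,-4,0]'
python3 - <<'E'
from h import *
rem([585,-66,325],3.057)
for n,(u0,u1,v0,v1) in (("scene",(240,430,85,245)),):
    p,d=capture(n); cv2.imwrite(f"pics/{n}9.png",cv2.resize(p[v0:v1,u0:u1,::-1],None,fx=4,fy=4,interpolation=cv2.INTER_CUBIC))
E
```

```text
time: 13.2
tool_pos: [488.5, -56.8, 317.7]
tcp_rot: [-3.127, 0.04, 3.051]
contact_force: [-0.8, -0.8, -1.0]
grip_width: 0.4
t 13.2 pos [488.5 -56.8 317.7] psi 3.051 q1,q6 [-0.27 -1.75] F [-0.8 -0.8 -1. ] w 0.4
rem tool [-97.   -0.5  -7.3] turn deg -0.3
```

View pics/scene9.png

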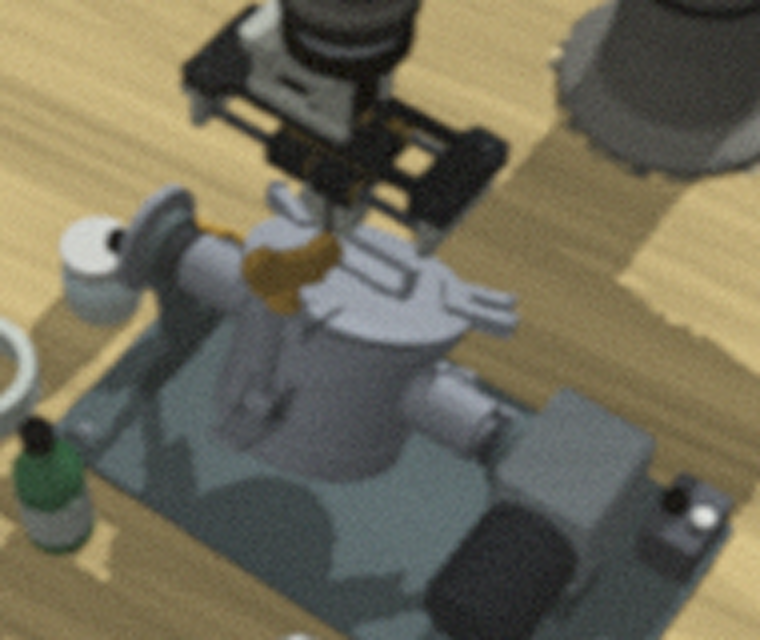

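```bash
python3 -m jog '[1,-6,0,-1,0,1,-6,0,-1,0,1,-6,0,-1,0,1,-6,0,0,0,1,-6,0,0,0]'
python3 - <<'E'
from h import *
rem([585,-66,325],3.057)
for n,(u0,u1,v0,v1) in (("scene",(240,430,85,245)),):
    p,d=capture(n); cv2.imwrite(f"pics/{n}10.png",cv2.resize(p[v0:v1,u0:u1,::-1],None,fx=4,fy=4,interpolation=cv2.INTER_CUBIC))
E
```

```text
time: 13.75
tool_pos: [521.8, -59.9, 323.6]
tcp_rot: [-3.126, 0.043, 3.051]
contact_force: [-1.1, 0.1, 0.6]
grip_width: 0.3
t 13.75 pos [521.8 -59.9 323.6] psi 3.051 q1,q6 [-0.26 -1.73] F [-1.1  0.1  0.6] w 0.3
rem tool [-63.5  -0.4  -1.4] turn deg -0.3
```

View pics/scene10.png

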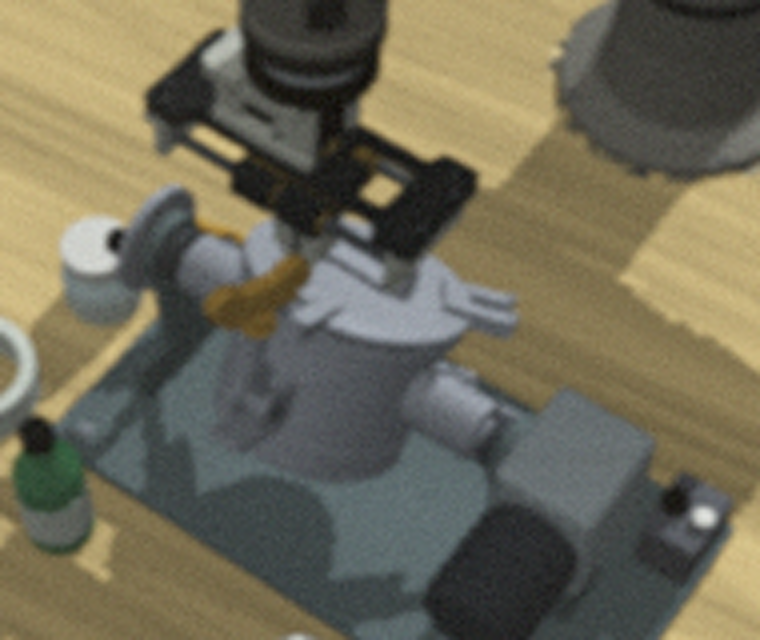

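```bash
python3 -m jog '[1,-6,0,0,0,1,-6,0,0,0,1,-6,0,0,0,1,-6,0,0,0,1,-6,0,0,0]'; python3 -m jog '[1,-6,0,0,0,1,-6,0,0,0,1,-6,0,0,0,1,-6,0,0,0,1,-6,0,0,0]'
python3 - <<'E'
from h import *
rem([585,-66,325],3.057)
for n,(u0,u1,v0,v1) in (("scene",(240,430,85,245)),):
    p,d=capture(n); cv2.imwrite(f"pics/{n}11.png",cv2.resize(p[v0:v1,u0:u1,::-1],None,fx=4,fy=4,interpolation=cv2.INTER_CUBIC))
E
```

```text
time: 14.3
tool_pos: [555.0, -63.0, 324.4]
tcp_rot: [-3.126, 0.044, 3.051]
contact_force: [-0.5, -0.1, 0.1]
grip_width: 0.9
time: 14.8
tool_pos: [587.7, -65.9, 325.7]
tcp_rot: [-3.126, 0.044, 3.051]
contact_force: [0.4, -0.1, 0.1]
grip_width: 0.1
t 14.8 pos [587.7 -65.9 325.7] psi 3.051 q1,q6 [-0.24 -1.72] F [ 0.4 -0.1  0.1] w 0.1
rem tool [ 2.6 -0.3  0.7] turn deg -0.3
```

View pics/scene11.png

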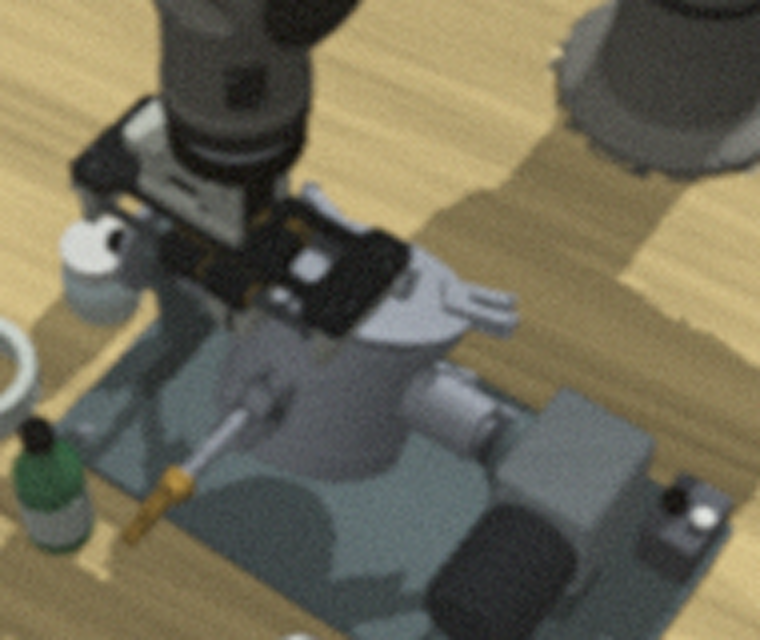

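The bolt has dropped back, with its nut at about (160,505) in the crop. I'll raise the arm clear, then measure the bolt's angle and check that the other items haven't moved.

```bash
python3 -m jog '[1,0,0,-35,0,1,0,0,-45,0,1,30,0,-45,0,1,45,0,0,0,1,45,0,0,0]'; python3 -m jog '[1,0,0,0,0,1,0,0,0,0]';python3 - <<'E'
from h import *
rem([585,-66,325],3.057)
M,D,o=frames(*pose);hinge=o+D@np.array([93,0,-9.])
p,d=capture("scene");cv2.imwrite("pics/scene12f.png",p[:,:,::-1]);C=cloud("scene",d);L=(C-hinge)@D
hsv=cv2.cvtColor(p,cv2.COLOR_RGB2HSV)
b=(hsv[...,0]>10)&(hsv[...,0]<26)&(hsv[...,1]>110)&(d>0)&(C[...,2]>120)&(abs(L[...,1])<45)&(np.abs(np.linalg.norm(L,axis=-1)-100)<45)
q=L[b];print(len(q),np.median(C[b],0),np.median(q,0),"swing",np.arctan2(np.median(q[:,0]),np.median(q[:,2])),np.percentile(np.hypot(q[:,0],q[:,2]),[2,98]))
p2,d2=capture("top");cv2.imwrite("pics/top12f.png",p2[:,:,::-1])
for n,a in(("scene",p),("top",p2)):
    old=cv2.imread(f"pics/{n}0.png")[:,:,::-1]; cv2.imwrite(f"pics/{n}12d.png",cv2.absdiff(old,a))
E
```

```text
time: 15.35
tool_pos: [467.2, -53.7, 443.1]
tcp_rot: [-3.127, 0.038, 3.051]
contact_force: [-0.1, 0.2, 0.0]
grip_width: 0.4
time: 15.55
tool_pos: [462.8, -52.8, 445.5]
tcp_rot: [-3.126, 0.041, 3.051]
contact_force: [-0.2, -0.2, 1.0]
grip_width: 0.4
t 15.55 pos [462.8 -52.8 445.5] psi 3.051 q1,q6 [-0.27 -1.75] F [-0.2 -0.2  1. ] w 0.4
rem tool [-122.9   -2.1  120.5] turn deg -0.3
130 [689.43789062 -68.88634396 217.65999551] [105.22662513   6.21106483 -28.4258295 ] swing 1.8346378379878467 [ 80.94424775 128.28597849]
```

View pics/scene12f.png

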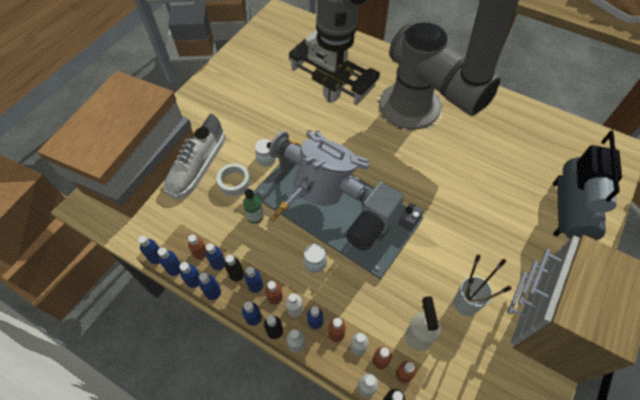

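View pics/scene12d.png

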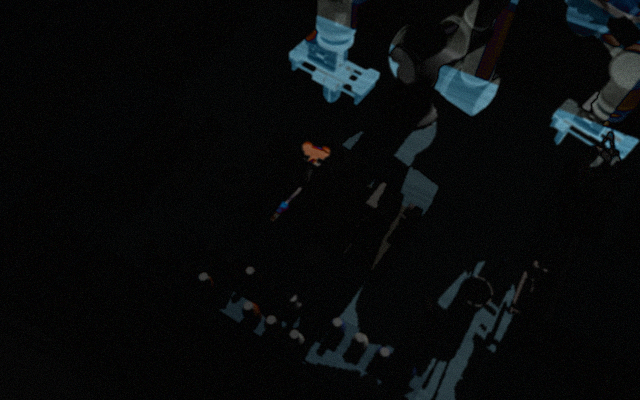

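Run:
```python
from h import *
M,D,o=frames(*pose);hinge=o+D@np.array([93,0,-9.])
for n in("scene","top"):
    p,d=capture(n);C=cloud(n,d);L=(C-hinge)@D
    cv2.imwrite(f"pics/{n}13.png",cv2.resize(p[150:250,240:400,::-1] if n=="scene" else p[160:260,270:430,::-1],None,fx=5,fy=5,interpolation=cv2.INTER_CUBIC))
    r=np.hypot(L[...,0],L[...,2]);m=(d>0)&(abs(L[...,1])<12)&(L[...,0]>20)&(r<140)&(C[...,2]>150)
    a=np.arctan2(L[...,0],L[...,2])
    for lo in range(20,140,15):
        k=m&(r>=lo)&(r<lo+15)&(a>1)
        if k.sum()>3: print(n,lo,k.sum(),np.percentile(a[k],[10,50,90]).round(2), "mid offset mm vs 2.0:",np.round((2.0-np.median(a[k]))*(lo+7)))
    img=cv2.imread(f"pics/{n}13.png");u0,v0=(240,150) if n=="scene" else (270,160)
    for s,c in((1.7,(0,0,255)),(2.0,(0,255,0))):
        q=((proj(n,np.array([hinge,hinge+D@Ry(s)@[0,0,128]]))-[u0,v0]+.5)*5).astype(int);cv2.line(img,tuple(map(int,q[0])),tuple(map(int,q[1])),c,1)
    cv2.imwrite(f"pics/{n}13.png",img)
```

```text
scene 20 33 [1.76 1.94 2.26] mid offset mm vs 2.0: 2.0
scene 35 34 [1.86 1.93 2.12] mid offset mm vs 2.0: 3.0
scene 50 25 [1.91 1.94 2.  ] mid offset mm vs 2.0: 4.0
scene 65 20 [1.92 1.94 1.99] mid offset mm vs 2.0: 4.0
scene 80 33 [1.87 1.93 2.01] mid offset mm vs 2.0: 6.0
scene 95 16 [1.73 1.78 2.04] mid offset mm vs 2.0: 23.0
scene 110 46 [1.72 2.03 2.13] mid offset mm vs 2.0: -4.0
scene 125 19 [1.78 1.82 2.19] mid offset mm vs 2.0: 24.0
top 50 13 [1.9  1.94 2.03] mid offset mm vs 2.0: 4.0
top 65 30 [1.89 1.94 2.  ] mid offset mm vs 2.0: 4.0
top 80 39 [1.87 1.93 1.96] mid offset mm vs 2.0: 6.0
top 95 53 [1.74 1.82 2.07] mid offset mm vs 2.0: 19.0
top 110 40 [1.71 1.8  2.06] mid offset mm vs 2.0: 24.0
```

View pics/scene13.png

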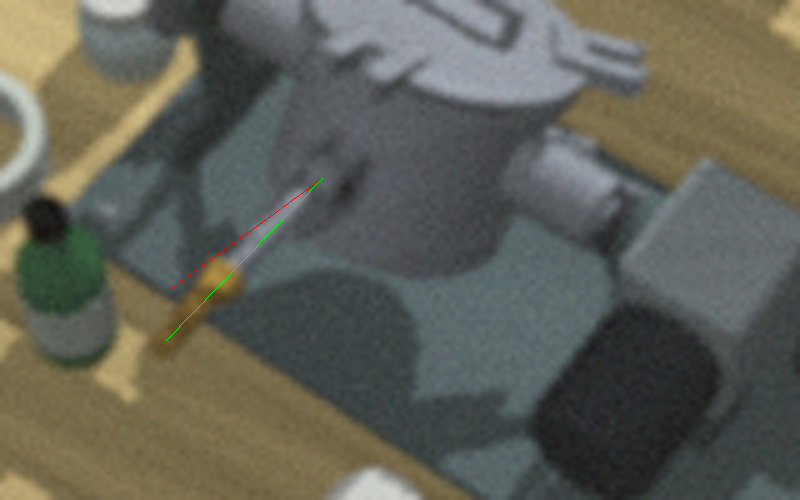

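View pics/top13.png

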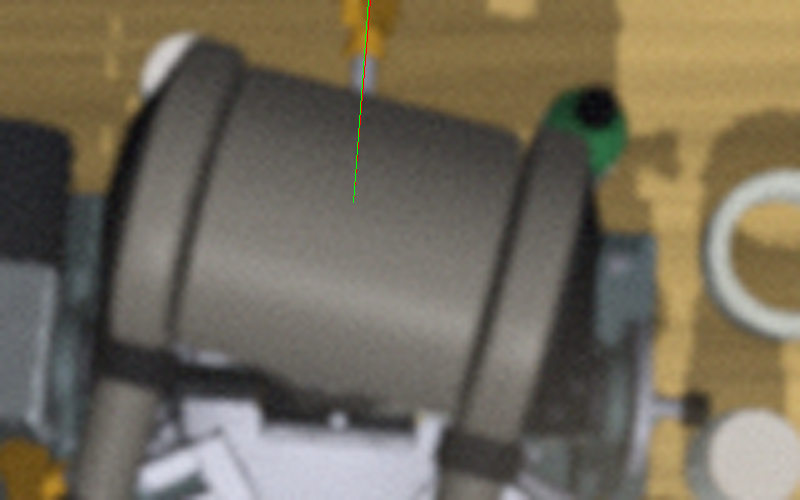

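The shaft lies at about 2.0 rad, so it is on its stop. The robot is clear of everything, so I'm handing in.

```bash
python3 -c "
from plant import *
print(close_job())"
```

```text
the job is handed in; nothing more can be done
None
```

The last eyebolt is undone and lying back on its stop, and I handed the job in after about 16 s of the 67 s allowed; the hand-in gives no verdict.

- **Loosening:** I straddled the wing nut with the jaws partly closed and turned it anticlockwise from about 0.5 to about 4.4 rad. The bolt was still in its slot, and the nut had risen about 4–5 mm.
- **Swinging out:** I pushed the wing outwards with the closed fingers until the bolt dropped back by itself. Force on the tool peaked at about 16 N in the readings, then fell to almost nothing.
- **Last checks:** Both cameras show the bolt's shaft at 1.94 rad on its upper surface, which fits lying on its stop at 2.0. The gripper was well clear, with force readings at noise level, and a before/after comparison of the scene picture showed no bystander moved.
- **Disagreement:** My first angle estimate, from the visible brass of the nut, gave 1.83 rad. I put that down to seeing mainly its upper side. I did not measure the nut's angle again after the swing.

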